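Press home the end rails of a jigsaw frame and add it to the pile

ROBOT

A 6-joint arm with a two-finger parallel gripper is mounted at the origin on the work surface. World frame = base frame: x ahead of the robot, y to its left, z up, the work surface at z = 0. Lengths are in m, angles in rad, forces in N, time in s.
With the tool pointing down it reaches from about 0.3 to 1 m from the base axis. Payload 5.1 kg.
Tool frame: the origin (TCP) lies midway between the tips of the shut fingers; the grasp point (between the pads) lies env.grasp_offset behind it (env.grasp_offset is the distance from the TCP to the grasp point, in m); z points along the fingers, y is the line along which they close (so a half turn about z gives the same grasp; the last joint's range is limited). The gripper opens to 95 mm and grips with 3 to 60 N. Pads are 20 mm wide; open, the fingers measure 119 mm over their backs; the gripper's body (75 mm by 180 mm) begins 59 mm behind the grasp point.
Start: joints at [1.233, 0.124, 1.65, -0, 1.367, -0.083], TCP at [0.164, 0.629, 0.215] pointing down, gripper open.
Joint ranges: [-2.61, 2.61], [-1.02, 2.33], [0.03, 2.71], [-1.35, 4.49], [0.32, 2.68], [-2.91, 2.91]. Speed limits (rad/s): [2.57, 2.57, 3.14, 3.14, 3.14, 3.14].

INTERFACE

Orientations are given as a 3x3 rotation matrix whose columns are the frame's x, y, z axes.
In Python, from workcell import sensors, imaging, env gives the robot as it stands. The module is installed in compiled form; this text tells all that it offers.
- The arm moves only by the shell command python3 -m creep 'ROWS' [FORCE]. ROWS is JSON, a list of rows, each an object of numbers: "fingers": the opening, from 0 (shut) to 1 (fully open); "dx", "dy", "dz": the shift along the tool's x, y, z in units of 30 mm (1.0 is 30 mm); "twist": the turn about the tool's z in units of 6 degrees (1.0 is 6 degrees). In form: [{"fingers": .., "dx": .., "dy": .., "dz": .., "twist": ..}, ...]. A call has 1 to 20 rows; each row is the pose to reach, as a shift and turn from the pose commanded when the call began, along the tool's axes at that moment; what a row does not reach only later rows make up. A row lasts 1/12 s, in which the tool goes at most 41.7 mm and 7.16 degrees, less where a joint would pass 70% of its speed; a pose out of reach is approached as far as the arm can. A call with a gripper value outside its range is refused whole. The fingers move at their own pace and stop on an object; FORCE is the grip in N (left out, the last holds). Time passes only in rows, so rows that repeat a pose let the fingers close. It gives the time, the measured TCP pose, the force, the opening and the grip force at its end, in the units of the state.
- sensors.get_obs(): the state, without advancing time (a new reading comes with each control period).
- imaging.camera(name): name is "side" or "top" or "wrist"; returns a dict with "pixels" (420x560x3 uint8, red, green, blue), "fx", "fy", "cx", "cy" (pixels), "rvec" (rotation vector, rad) and "tvec" (3), from world to camera coordinates, as OpenCV has them; the wrist camera has in their place "T_tool_cam" (4x4, takes a point from camera to tool coordinates, whose origin is the TCP and whose axes are the flange's). Camera axes: x right, y down, z forward; pixel columns grow to the right and rows downward; lengths in m; the calibration is good to about 2 mm. A picture is of the moment at which its call begins: read the wrist's pose just before it. There is no depth.
- env.job_done(): hands the job in; it is judged then, once.
The state is a dict: "t": time; "joint_positions": joint angles; "qd": joint speeds; "joint_efforts": joint torques, N m; "position": TCP position; "tcp_rot": TCP orientation; "ft_force": force on the tool from outside, world axes, zero at the start; "ft_torque": the same for the moment, N m; "finger_gap": opening from 0.0 (shut) to 1.0 (fully open); "gripper_force": force on a finger pad.
Only numpy, scipy, OpenCV 4.12 (cv2) and the standard library are available. Lean on these libraries where they do the work, as an engineer would, in place of code of your own. Each camera call takes 0.05 s, during which the arm holds its last target. There are 200 camera calls.

TASK

The small black picture frame lying alone on the puzzle table has its two end rails sticking out; hold it flat by its long sides and press one end squarely against the front of the upright blue steel stop until that rail is fully home, then turn the frame half round and press the other rail home against the stop in the same way. Then lay the frame, picture up, squarely on top of the pile of two finished frames. Leave the pile and all the other things where they are.

Things in the scene. Friction and masses are not known exactly. Their poses are not given: they have to be found in the camera images.
- frame: The frame to finish, a small jigsaw (warm orange-brown picture) in black rails, lying picture up. x along its length, y across, z up; origin under its centre. 60 mm wide over two fixed side rails (outer faces at y = +-30, x = -54 to 54 mm), 16 mm thick, 136 mm long with both end rails home; 130 to 215 g. Pale board shows in the gap where an end rail is not home.
- end_a_face (a point): Middle of the outer face of the end rail at the frame's +x end, 8 mm above the frame's underside; 68 mm from the frame's centre along its x when home. The end rail is black, 14 mm long (along x), 58 mm wide, 15 mm high.
- end_b_face (a point): The same on the end rail at the frame's -x end.
- end_a (a joint): How far the end rail at the frame's +x end stands out along the frame's length, in m: 0 is fully home (tight against the side rails), at most 0.009; it starts 0.006 to 0.0085 out. It slides stiffly (about 6 N of friction), stays where it is left, and meets a hard end when home.
- end_b (a joint): The same for the end rail at the frame's -x end.
- stop: Bent angle bracket of blue-painted steel, fixed to the table. Upright plate 160 mm wide (along y), 40 mm high, 4 mm thick, its plain flat front face turned roughly towards the robot; screwed foot and gussets reach 50 mm behind it. Origin at the foot of the middle of the front face, at table height; x points from the front face backwards (the way to press), y along the face, z up.
- pile_top: The upper of the two finished frames (blue-green picture), which lie squarely on one another on the table: 136 x 60 x 16 mm, loose, about 160 g. x along its length, y across, z up; origin under its centre, on its underside; its top is 16 mm above that.
- pile_low: The lower one of the two finished frames, the same size, lying on the table; origin under its centre.
- coaster: A round terracotta coaster, 130 mm across, 7 mm thick; origin under its centre. The spectacles lie on it.
- glasses: Folded black spectacles lying on the coaster, 124 mm long, 30 mm deep, 41 mm high; origin underneath, near the middle.
- remote: A black remote control, 170 x 46 x 20 mm, long axis x; origin under its centre.
- timer: A round red kitchen timer with a black dial, 64 mm across, 33 mm high; origin under its centre.
- tray: A white open tray of loose jigsaw pieces, 90 x 130 x 22 mm; origin under its centre.
- mug: A blue mug, 80 mm across, 90 mm high; origin under its centre, its handle on its y side.
There are look-alikes about, which are no part of the job. Leave any red look-alike of the frame alone.

How it is judged:
By the outcome, as a careful person would: the job done as asked, in the order asked, and still so for the second after the job is handed in, with the robot touching nothing.
It also fails if it takes over 61 s, if anything falls off the work surface, if the arm or the gripper's body presses on something with over 40 N, if the wrist force passes 120 N, or if a joint passes its speed limit or range.

## Working session

There is one attempt and no reset: what is moved stays moved. The work goes in short steps, Python scripts to look and compute and a shell command to move; the robot and the scene stay as the last step left them, time stands still between calls to the robot, and variables do not carry over. Pictures are saved under pics/ and viewed, at most 10 in all, crops included, and the job is handed in when it is done.

```bash
mkdir -p pics; cat > h.py <<'E'
import numpy as np,cv2
from workcell import sensors,imaging,env
def cam(n):
    o=sensors.get_obs(); c=imaging.camera(n); c['img']=cv2.cvtColor(c['pixels'],cv2.COLOR_RGB2BGR)
    if 'T_tool_cam' in c:
        T=np.eye(4);T[:3,:3]=o['tcp_rot'];T[:3,3]=o['position'];M=T@np.array(c['T_tool_cam'])
        c['R']=M[:3,:3];c['C']=M[:3,3]
    else:
        R=cv2.Rodrigues(np.array(c['rvec'],float))[0];c['R']=R.T;c['C']=-R.T@np.array(c['tvec']).ravel()
    return c
def ray(c,u,v,z):
    d=c['R']@np.array([(u-c['cx'])/c['fx'],(v-c['cy'])/c['fy'],1]);return c['C']+d*(z-c['C'][2])/d[2]
def proj(c,p):
    q=c['R'].T@(np.array(p)-c['C']);return c['fx']*q[0]/q[2]+c['cx'],c['fy']*q[1]/q[2]+c['cy']
E
python3 - <<'E'
from h import *
o=sensors.get_obs();print({k:np.round(v,3).tolist() for k,v in o.items()},env.grasp_offset)
t=cam('top');s=cam('side')
for n,c in(('top',t),('side',s)):print(n,c['C'].round(3),c['fx']);cv2.imwrite(f'pics/{n}0.png',c['img'])
E
```

```text
{'t': 0.0, 'joint_positions': [1.233, 0.125, 1.652, 0.0, 1.367, -0.083], 'qd': [-0.001, -0.001, 0.001, 0.0, -0.0, 0.0], 'joint_efforts': [0.002, -41.758, -35.994, 0.078, 0.049, -0.0], 'position': [0.164, 0.628, 0.213], 'tcp_rot': [[-0.968, 0.252, -0.001], [0.252, 0.968, -0.002], [0.0, -0.002, -1.0]], 'ft_force': [1.071, -0.607, -1.028], 'ft_torque': [0.012, -0.005, 0.005], 'gripper_force': 0.0, 'finger_gap': 1.003} 0.0188
top [ 0.318 -0.004  1.546] 459.6985335127539
side [-0.081 -0.612  0.889] 487.1799066710659
```

View pics/top0.png

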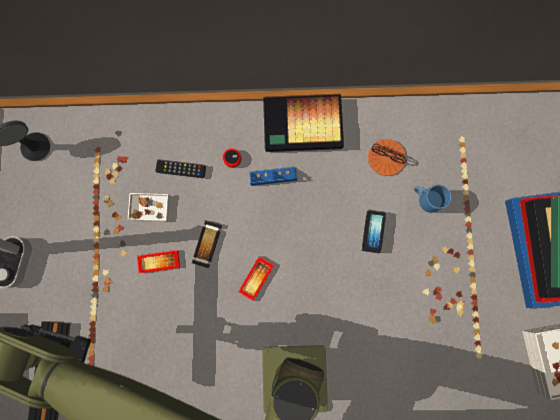

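View pics/side0.png

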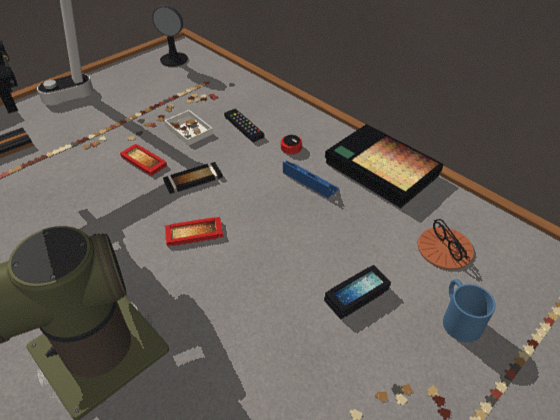

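The top view shows the frame at (207,243) with pale gaps at both ends, the stop at (273,178) and the blue-green pile at (375,231). Two red look-alikes are at (158,262) and (257,278). The side view shows the same layout.

```bash
cat >> h.py <<'E'
def comp(mask,u,v):
    n,l,st,ce=cv2.connectedComponentsWithStats(mask.astype(np.uint8)*255)
    i=min((i for i in range(1,n) if st[i,4]>40),key=lambda i:np.hypot(*(ce[i]-[u,v])))
    return (l==i).astype(np.uint8)
def rect(c,mask,u,v,z):
    m=comp(mask,u,v);k=cv2.findContours(m,0,1)[0];k=max(k,key=cv2.contourArea).reshape(-1,2)
    P=np.array([ray(c,a,b,z)[:2] for a,b in k],np.float32)
    (x,y),s,a=cv2.minAreaRect(P*1000)
    if s[0]<s[1]: s=s[::-1];a+=90
    return round(x/1000,4),round(y/1000,4),np.round(s,1).tolist(),round((a+90)%180-90,1)
E
python3 - <<'E'
from h import *
c=cam('top');h,s,v=[c['img'][...,0]*0]*3
hsv=cv2.cvtColor(c['img'],cv2.COLOR_BGR2HSV);h,s,v=hsv[...,0].astype(int),hsv[...,1].astype(int),hsv[...,2].astype(int)
print('pic',rect(c,(h<25)&(s>70)&(v>50),207,243,.016))
print('frame blk',rect(c,(v<45)|((h<25)&(s>70)),207,243,.016))
print('pile pic',rect(c,(h>80)&(h<125)&(s>60)&(v>50),375,231,.048))
print('pile blk',rect(c,(v<45)|((h>80)&(h<125)&(s>60)),375,231,.048))
print('stop',rect(c,(h>95)&(h<125)&(s>90),273,178,.04))
k=np.hstack([cv2.resize(c['img'][y-34:y+34,x-34:x+34],None,fx=5.8,fy=5.8,interpolation=2) for x,y in((207,243),(375,231))])
w=cam('wrist');print(w['C'],w['fx']);k2=cv2.resize(c['img'][160:195,240:306],None,fx=6,fy=6,interpolation=2)
big=np.zeros((600,800,3),np.uint8);big[:k.shape[0],:k.shape[1]]=k[:,:800];big[398:598,:396]=k2[:200,:396];q=cv2.resize(w['img'],(266,200));big[398:598,500:766]=q
cv2.imwrite('pics/a.png',big)
E
```

```text
pic (0.4442, 0.2786, [106.5, 43.3], -17.1)
frame blk (0.444, 0.2782, [106.4, 59.3], -17.6)
pile pic (0.449, -0.2732, [72.3, 42.1], -12.4)
pile blk (0.4669, -0.2743, [131.7, 59.3], -10.1)
stop (0.6636, 0.0515, [155.7, 46.8], -85.2)
[0.09965015 0.64551458 0.38375852] 304.77837630053114
```

View pics/a.png

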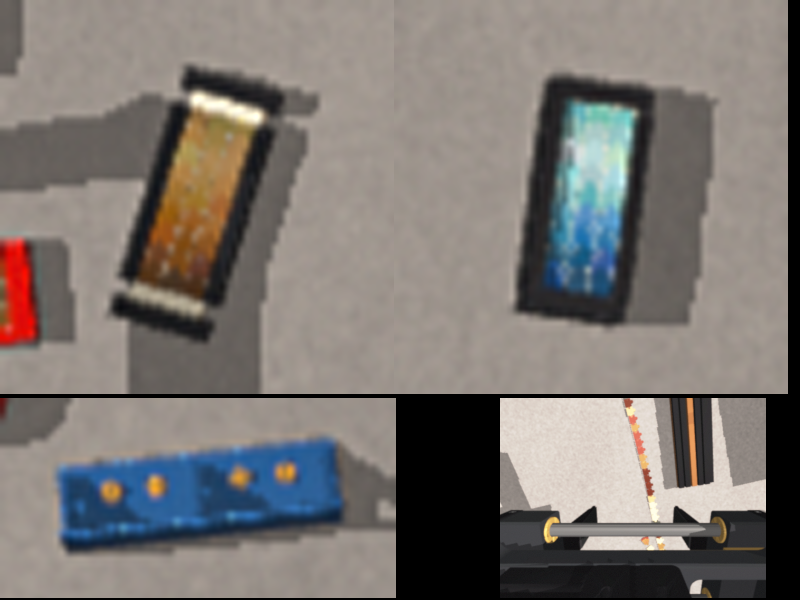

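The crop shows the frame leaning about 17° with pale gaps at both ends. The pile leans about 9°, and the stop's front edge is its lower edge in the image. I'll hover over the frame.

```bash
python3 -m creep '[{"fingers":1,"dx":-3,"dy":-2.2,"dz":0,"twist":0.1},{"fingers":1,"dx":-6,"dy":-4.5,"dz":0,"twist":0.3},{"fingers":1,"dx":-12,"dy":-8.9,"dz":0,"twist":0.4},{"fingers":1,"dx":-12,"dy":-8.9,"dz":0,"twist":0.4},{"fingers":1,"dx":-12,"dy":-8.9,"dz":0,"twist":0.4},{"fingers":1,"dx":-12,"dy":-8.9,"dz":0,"twist":0.4},{"fingers":1,"dx":-12,"dy":-8.9,"dz":0,"twist":0.4},{"fingers":1,"dx":-12,"dy":-8.9,"dz":0,"twist":0.4},{"fingers":1,"dx":-12,"dy":-8.9,"dz":0,"twist":0.4},{"fingers":1,"dx":-12,"dy":-8.9,"dz":0,"twist":0.4},{"fingers":1,"dx":-12,"dy":-8.9,"dz":0,"twist":0.4},{"fingers":1,"dx":-12,"dy":-8.9,"dz":0,"twist":0.4},{"fingers":1,"dx":-12,"dy":-8.9,"dz":0,"twist":0.4},{"fingers":1,"dx":-12,"dy":-8.9,"dz":0,"twist":0.4},{"fingers":1,"dx":-12,"dy":-8.9,"dz":0,"twist":0.4},{"fingers":1,"dx":-12,"dy":-8.9,"dz":0,"twist":0.4}]' 45
python3 - <<'E'
from h import *
w=cam('wrist');cv2.imwrite('pics/w1.png',w['img']);print(w['C'],w['R'].round(3).tolist(),proj(w,[.444,.278,.016]))
E
```

```text
t: 1.53
position: [0.4442, 0.2809, 0.2146]
tcp_rot: [[-0.957, 0.29, -0.0], [0.29, 0.957, 0.0], [0.0, -0.0, -1.0]]
ft_force: [-0.0, -0.3, -0.5]
finger_gap: 0.997
gripper_force: 0.0
[0.38078195 0.30010175 0.384683  ] [[0.292, 0.929, 0.226], [0.956, -0.284, -0.069], [0.0, 0.236, -0.972]] (np.float64(281.92803626555417), np.float64(186.59131896118896))
```

View pics/w1.png

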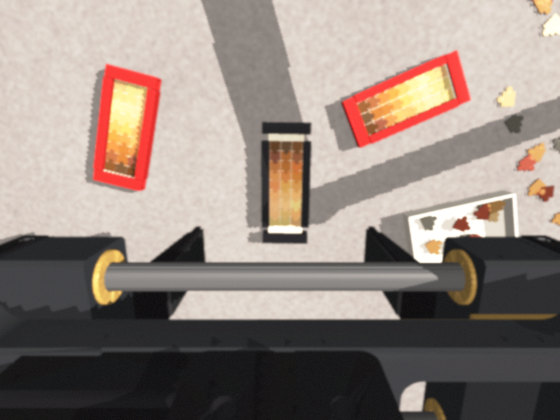

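The frame shows at rows 123 to 242, centred near (286,185), almost aligned with the tool. I'll measure it here.

```bash
python3 - <<'E'
from h import *
w=cam('wrist');hsv=cv2.cvtColor(w['img'],cv2.COLOR_BGR2HSV).astype(int);h,s,v=hsv[...,0],hsv[...,1],hsv[...,2]
blk=(v<60);blk[244:]=0
pic=(h<25)&(s>90)&(v>40);pic[250:]=0
for n,m in(('pic',pic&~blk),('side+pic',(blk|pic))):print(n,rect(w,m,286,185,.016))
# row-wise black extents of side rails at several rows
for r in range(120,246,6):
    k=np.where((blk|pic)[r,230:335])[0];print(r,k.min()+230 if len(k) else None,k.max()+230 if len(k) else None,v[r,286])
E
```

```text
pic (0.443, 0.2827, [103.0, 42.5], -17.7)
side+pic (0.443, 0.2826, [104.2, 57.0], -18.0)
120 None None 142
126 263 308 40
132 263 308 52
138 None None 235
144 262 309 101
150 262 309 102
156 262 309 166
162 263 308 167
168 263 308 176
174 262 308 201
180 263 308 206
186 263 307 215
192 263 308 220
198 263 307 224
204 263 307 231
210 263 307 225
216 263 307 207
222 263 307 193
228 None None 255
234 264 305 74
240 264 305 47
```

```bash
python3 -m creep '[{"fingers":1,"dz":1,"twist":0.1},{"fingers":1,"dz":2.2,"twist":0.1},{"fingers":1,"dz":3.4,"twist":0.1},{"fingers":1,"dz":4.6,"twist":0.1},{"fingers":1,"dz":5.8,"twist":0.1},{"fingers":1,"dz":6.5,"twist":0.1},{"fingers":1,"dz":6.9,"twist":0.1},{"fingers":1,"dz":7.0,"twist":0.1},{"fingers":1,"dz":7.0,"twist":0.1},{"fingers":0.8,"dz":7.0,"twist":0.1},{"fingers":0.5,"dz":7.0,"twist":0.1},{"fingers":0.5,"dz":7.0,"twist":0.1},{"fingers":0.5,"dz":7.0,"twist":0.1},{"fingers":0.5,"dz":7.0,"twist":0.1},{"fingers":0.5,"dz":7.0,"twist":0.1},{"fingers":0.5,"dz":7.0,"twist":0.1},{"fingers":0.5,"dz":7.0,"twist":0.1},{"fingers":0.5,"dz":7.0,"twist":0.1}]' 45
```

```text
validation failed for argument at $[0]...
```

```bash
python3 -m creep '[{"fingers":1,"dx":0,"dy":0,"dz":1,"twist":0.1},{"fingers":1,"dx":0,"dy":0,"dz":2.2,"twist":0.1},{"fingers":1,"dx":0,"dy":0,"dz":3.4,"twist":0.1},{"fingers":1,"dx":0,"dy":0,"dz":4.6,"twist":0.1},{"fingers":1,"dx":0,"dy":0,"dz":5.8,"twist":0.1},{"fingers":1,"dx":0,"dy":0,"dz":6.5,"twist":0.1},{"fingers":1,"dx":0,"dy":0,"dz":6.9,"twist":0.1},{"fingers":1,"dx":0,"dy":0,"dz":7,"twist":0.1},{"fingers":1,"dx":0,"dy":0,"dz":7,"twist":0.1},{"fingers":0.8,"dx":0,"dy":0,"dz":7,"twist":0.1},{"fingers":0.5,"dx":0,"dy":0,"dz":7,"twist":0.1},{"fingers":0.5,"dx":0,"dy":0,"dz":7,"twist":0.1},{"fingers":0.5,"dx":0,"dy":0,"dz":7,"twist":0.1},{"fingers":0.5,"dx":0,"dy":0,"dz":7,"twist":0.1},{"fingers":0.5,"dx":0,"dy":0,"dz":7,"twist":0.1},{"fingers":0.5,"dx":0,"dy":0,"dz":7,"twist":0.1}]' 45
```

```text
t: 2.97
position: [0.4454, 0.2802, 0.0053]
tcp_rot: [[-0.953, 0.302, 0.001], [0.302, 0.953, 0.001], [-0.001, 0.001, -1.0]]
ft_force: [-0.3, 0.9, 2.5]
finger_gap: 0.626
gripper_force: 45.0
```

```bash
python3 -m creep '[{"fingers":0.5,"dx":0,"dy":0,"dz":-0.3,"twist":0},{"fingers":0.5,"dx":0,"dy":0,"dz":-1,"twist":0},{"fingers":0.5,"dx":0,"dy":0,"dz":-2,"twist":0},{"fingers":0.5,"dx":0,"dy":0,"dz":-2.7,"twist":0},{"fingers":0.5,"dx":-0.2,"dy":-0.3,"dz":-3,"twist":-0.2},{"fingers":0.5,"dx":-0.6,"dy":-1,"dz":-3,"twist":-0.6},{"fingers":0.5,"dx":-1.1,"dy":-1.9,"dz":-3,"twist":-1},{"fingers":0.5,"dx":-1.6,"dy":-2.8,"dz":-3,"twist":-1.5},{"fingers":0.5,"dx":-2.2,"dy":-3.7,"dz":-3,"twist":-2},{"fingers":0.5,"dx":-2.7,"dy":-4.6,"dz":-3,"twist":-2.5},{"fingers":0.5,"dx":-3.2,"dy":-5.5,"dz":-3,"twist":-3},{"fingers":0.5,"dx":-3.7,"dy":-6.3,"dz":-3,"twist":-3.4},{"fingers":0.5,"dx":-4,"dy":-6.9,"dz":-3,"twist":-3.7},{"fingers":0.5,"dx":-4.2,"dy":-7.2,"dz":-3,"twist":-3.8},{"fingers":0.5,"dx":-4.2,"dy":-7.2,"dz":-3,"twist":-3.8},{"fingers":0.5,"dx":-4.2,"dy":-7.2,"dz":-3,"twist":-3.8},{"fingers":0.5,"dx":-4.2,"dy":-7.2,"dz":-3,"twist":-3.8}]'
python3 - <<'E'
from h import *
w=cam('wrist');t=cam('top');a=cv2.resize(t['img'][140:260,200:330],None,fx=3.2,fy=3.2,interpolation=2)
b=np.zeros((420,980,3),np.uint8);b[:,:560]=w['img'];b[:384,564:980]=a;cv2.imwrite('pics/w2.png',cv2.resize(b,(800,343),interpolation=3))
cv2.imwrite('pics/w2raw.png',w['img'])
E
```

```text
t: 4.38
position: [0.4993, 0.0365, 0.0946]
tcp_rot: [[-0.996, -0.091, -0.001], [-0.091, 0.996, 0.0], [0.001, 0.0, -1.0]]
ft_force: [-0.6, 0.7, -1.9]
finger_gap: 0.63
gripper_force: 45.0
```

View pics/w2.png

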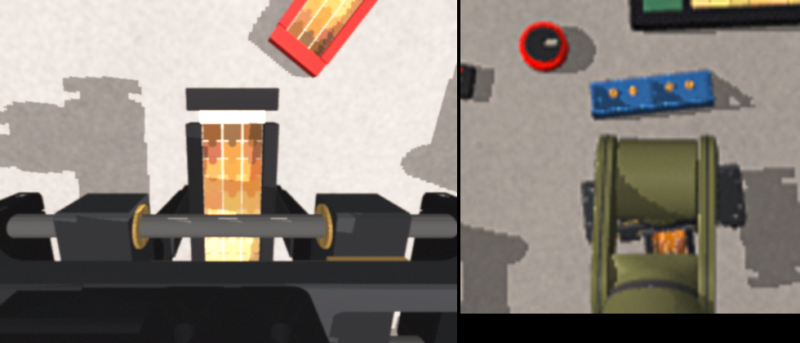

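The wrist view shows the near rail standing out with its pale gap, square in the grip. The top view shows the stop unobstructed. Next I'll measure the stop's front face by its foot edge.

```bash
python3 - <<'E'
from h import *
def bl(c):
    h,s,v=[x.astype(int) for x in cv2.split(cv2.cvtColor(c['img'],cv2.COLOR_BGR2HSV))];return (h>95)&(h<128)&(s>90)
for n,u,v in(('top',273,178),('side',310,180)):
    c=cam(n);m=comp(bl(c),u,v);xs=np.where(m.any(0))[0];xs=xs[4:-4]
    e=np.array([(x,np.where(m[:,x])[0].max()+.5) for x in xs])
    z=0
    P=np.array([ray(c,a,b,z)[:2] for a,b in e],np.float32)
    vx,vy,x0,y0=cv2.fitLine(P,cv2.DIST_HUBER,0,.01,.01).ravel()
    ys=np.array([P[:,1].min(),P[:,1].max()]);d=(P-[x0,y0])@[-vy,vx]
    print(n,'face angle',np.degrees(np.arctan2(-vx,vy)if vy>0 else np.arctan2(vx,-vy)),'x at y=.05:',x0+vx/vy*(.05-y0),ys,'rms',d.std(), 'px',xs[[0,-1]])
    k=cv2.approxPolyDP(max(cv2.findContours(m,0,1)[0],key=cv2.contourArea),3,True).reshape(-1,2)
    print(k.tolist());print([ray(c,a,b,.04)[:2].round(3).tolist() for a,b in k])
E
```

```text
top face angle 5.1263957 x at y=.05: 0.64888155 [-0.01300128  0.11757972] rms 0.00095806934 px [254 292]
[[295, 167], [252, 171], [250, 183], [295, 180]]
[[0.691, -0.024], [0.681, 0.12], [0.64, 0.128], [0.646, -0.023]]
side face angle 5.1782303 x at y=.05: 0.6487422 [-0.0246016   0.07192672] rms 0.0067455745 px [300 334]
[[296, 177], [327, 197], [338, 189], [306, 170]]
[[0.621, 0.061], [0.623, -0.048], [0.665, -0.047], [0.66, 0.062]]
```

```bash
python3 -m creep '[{"fingers":0.5,"dx":0,"dy":0,"dz":0.3,"twist":0},{"fingers":0.5,"dx":0,"dy":0,"dz":1,"twist":0},{"fingers":0.5,"dx":0,"dy":0,"dz":1.8,"twist":0},{"fingers":0.5,"dx":-0.2,"dy":0,"dz":2.5,"twist":0},{"fingers":0.5,"dx":-0.7,"dy":0,"dz":2.8,"twist":0},{"fingers":0.5,"dx":-1.3,"dy":0,"dz":2.8,"twist":0},{"fingers":0.5,"dx":-1.8,"dy":0,"dz":2.8,"twist":0},{"fingers":0.5,"dx":-2.1,"dy":0,"dz":2.8,"twist":0},{"fingers":0.5,"dx":-2.3,"dy":0,"dz":2.8,"twist":0},{"fingers":0.5,"dx":-2.3,"dy":0,"dz":2.8,"twist":0},{"fingers":0.5,"dx":-2.3,"dy":0,"dz":2.8,"twist":0}]' 55
```

```text
t: 5.5
position: [0.568, 0.0423, 0.0104]
tcp_rot: [[-0.996, -0.091, -0.001], [-0.091, 0.996, -0.0], [0.001, 0.0, -1.0]]
ft_force: [-0.0, 0.6, -1.4]
finger_gap: 0.624
gripper_force: 55.0
```

```bash
python3 -m creep '[{"fingers":0.5,"dx":-0.04,"dy":0,"dz":0,"twist":0},{"fingers":0.5,"dx":-0.08,"dy":0,"dz":0,"twist":0},{"fingers":0.5,"dx":-0.12,"dy":0,"dz":0,"twist":0},{"fingers":0.5,"dx":-0.16,"dy":0,"dz":0,"twist":0},{"fingers":0.5,"dx":-0.2,"dy":0,"dz":0,"twist":0},{"fingers":0.5,"dx":-0.2,"dy":0,"dz":0,"twist":0}]' 55
```

```text
t: 6.0
position: [0.574, 0.0427, 0.0106]
tcp_rot: [[-0.996, -0.091, -0.001], [-0.091, 0.996, -0.0], [0.001, 0.0, -1.0]]
ft_force: [-1.8, 0.6, -0.6]
finger_gap: 0.628
gripper_force: 55.0
```

```bash
python3 -m creep '[{"fingers":0.5,"dx":-0.04,"dy":0,"dz":0,"twist":0},{"fingers":0.5,"dx":-0.08,"dy":0,"dz":0,"twist":0},{"fingers":0.5,"dx":-0.1,"dy":0,"dz":0,"twist":0},{"fingers":0.5,"dx":-0.1,"dy":0,"dz":0,"twist":0}]' 55; python3 -m creep '[{"fingers":0.5,"dx":-0.04,"dy":0,"dz":0,"twist":0},{"fingers":0.5,"dx":-0.08,"dy":0,"dz":0,"twist":0},{"fingers":0.5,"dx":-0.1,"dy":0,"dz":0,"twist":0},{"fingers":0.5,"dx":-0.1,"dy":0,"dz":0,"twist":0}]' 55
```

```text
t: 6.33
position: [0.5754, 0.0429, 0.0097]
tcp_rot: [[-0.996, -0.09, -0.005], [-0.09, 0.996, -0.0], [0.005, 0.0, -1.0]]
ft_force: [-5.8, -0.6, 0.2]
finger_gap: 0.623
gripper_force: 55.0
t: 6.67
position: [0.5783, 0.0432, 0.0096]
tcp_rot: [[-0.996, -0.09, -0.005], [-0.09, 0.996, -0.0], [0.005, 0.0, -1.0]]
ft_force: [-5.7, -0.7, 0.3]
finger_gap: 0.624
gripper_force: 55.0
```

```bash
python3 -m creep '[{"fingers":0.5,"dx":-0.04,"dy":0,"dz":0,"twist":0},{"fingers":0.5,"dx":-0.08,"dy":0,"dz":0,"twist":0},{"fingers":0.5,"dx":-0.1,"dy":0,"dz":0,"twist":0},{"fingers":0.5,"dx":-0.1,"dy":0,"dz":0,"twist":0}]' 55
```

```text
t: 7.0
position: [0.5812, 0.0434, 0.0096]
tcp_rot: [[-0.996, -0.09, -0.005], [-0.09, 0.996, -0.0], [0.005, 0.0, -1.0]]
ft_force: [-5.4, -1.1, -0.5]
finger_gap: 0.624
gripper_force: 55.0
```

```bash
python3 -m creep '[{"fingers":0.5,"dx":-0.04,"dy":0,"dz":0,"twist":0},{"fingers":0.5,"dx":-0.08,"dy":0,"dz":0,"twist":0},{"fingers":0.5,"dx":-0.08,"dy":0,"dz":0,"twist":0},{"fingers":0.5,"dx":-0.08,"dy":0,"dz":0,"twist":0}]' 55
```

```text
t: 7.33
position: [0.5817, 0.0436, 0.0087]
tcp_rot: [[-0.996, -0.09, -0.01], [-0.09, 0.996, -0.0], [0.01, 0.001, -1.0]]
ft_force: [-9.6, -1.3, 1.3]
finger_gap: 0.625
gripper_force: 55.0
```

```bash
python3 -m creep '[{"fingers":0.5,"dx":-0.04,"dy":0,"dz":0,"twist":0},{"fingers":0.5,"dx":-0.08,"dy":0,"dz":0,"twist":0},{"fingers":0.5,"dx":-0.12,"dy":0,"dz":0,"twist":0},{"fingers":0.5,"dx":-0.12,"dy":0,"dz":0,"twist":0},{"fingers":0.5,"dx":-0.12,"dy":0,"dz":0,"twist":0}]' 55
```

```text
t: 7.75
position: [0.5818, 0.0437, 0.0079]
tcp_rot: [[-0.996, -0.091, -0.018], [-0.091, 0.996, -0.001], [0.018, 0.001, -1.0]]
ft_force: [-18.9, -2.3, 6.2]
finger_gap: 0.626
gripper_force: 55.0
```

```bash
python3 -m creep '[{"fingers":0.5,"dx":0.1,"dy":0,"dz":0,"twist":0},{"fingers":0.5,"dx":0.25,"dy":0,"dz":0,"twist":0},{"fingers":0.5,"dx":0.7,"dy":0,"dz":-0.1,"twist":0},{"fingers":0.5,"dx":1.3,"dy":0,"dz":-0.5,"twist":0},{"fingers":0.5,"dx":2,"dy":0,"dz":-1,"twist":0},{"fingers":0.5,"dx":2.6,"dy":0,"dz":-1.5,"twist":0.4},{"fingers":0.5,"dx":2.9,"dy":0,"dz":-1.9,"twist":1.2},{"fingers":0.5,"dx":3,"dy":0,"dz":-2,"twist":2.2},{"fingers":0.5,"dx":3,"dy":0,"dz":-2,"twist":3.3},{"fingers":0.5,"dx":3,"dy":0,"dz":-2,"twist":4.4},{"fingers":0.5,"dx":3,"dy":0,"dz":-2,"twist":5.5},{"fingers":0.5,"dx":3,"dy":0,"dz":-2,"twist":6.6},{"fingers":0.5,"dx":3,"dy":0,"dz":-2,"twist":7.7},{"fingers":0.5,"dx":3,"dy":0,"dz":-2,"twist":8.8},{"fingers":0.5,"dx":3,"dy":0,"dz":-2,"twist":9.9},{"fingers":0.5,"dx":3,"dy":0,"dz":-2,"twist":11},{"fingers":0.5,"dx":3,"dy":0,"dz":-2,"twist":12},{"fingers":0.5,"dx":3,"dy":0,"dz":-2,"twist":13},{"fingers":0.5,"dx":3,"dy":0,"dz":-2,"twist":14},{"fingers":0.5,"dx":3,"dy":0,"dz":-2,"twist":15}]'
python3 -m creep '[{"fingers":0.5,"dx":0,"dy":0,"dz":0,"twist":1},{"fingers":0.5,"dx":0,"dy":0,"dz":0,"twist":2},{"fingers":0.5,"dx":0,"dy":0,"dz":0,"twist":3},{"fingers":0.5,"dx":0,"dy":0,"dz":0,"twist":4},{"fingers":0.5,"dx":0,"dy":0,"dz":0,"twist":5},{"fingers":0.5,"dx":0,"dy":0,"dz":0,"twist":6},{"fingers":0.5,"dx":0,"dy":0,"dz":0,"twist":7},{"fingers":0.5,"dx":0,"dy":0,"dz":0,"twist":8},{"fingers":0.5,"dx":0,"dy":0,"dz":0,"twist":9},{"fingers":0.5,"dx":0,"dy":0,"dz":0,"twist":10},{"fingers":0.5,"dx":0,"dy":0,"dz":0,"twist":11},{"fingers":0.5,"dx":0,"dy":0,"dz":0,"twist":12},{"fingers":0.5,"dx":0,"dy":0,"dz":0,"twist":13},{"fingers":0.5,"dx":0,"dy":0,"dz":0,"twist":14},{"fingers":0.5,"dx":0,"dy":0,"dz":0,"twist":14.6},{"fingers":0.5,"dx":0,"dy":0,"dz":0,"twist":15},{"fingers":0.5,"dx":0,"dy":0,"dz":0,"twist":15},{"fingers":0.5,"dx":0,"dy":0,"dz":0,"twist":15}]'
python3 - <<'E'
from h import *
w=cam('wrist');t=cam('top');a=cv2.resize(t['img'][130:250,200:330],None,fx=3.2,fy=3.2,interpolation=2)
b=np.zeros((420,980,3),np.uint8);b[:,:560]=w['img'];b[:384,564:980]=a;cv2.imwrite('pics/w3.png',cv2.resize(b,(800,343),interpolation=3))
cv2.imwrite('pics/w3raw.png',w['img'])
E
```

```text
t: 9.42
position: [0.5006, 0.0359, 0.0712]
tcp_rot: [[-0.086, 0.996, 0.002], [0.996, 0.086, -0.0], [-0.0, 0.002, -1.0]]
ft_force: [0.1, 0.3, -0.8]
finger_gap: 0.626
gripper_force: 55.0
t: 10.92
position: [0.5003, 0.0359, 0.0711]
tcp_rot: [[0.996, 0.092, 0.002], [0.092, -0.996, -0.0], [0.002, 0.0, -1.0]]
ft_force: [1.2, -0.5, -1.9]
finger_gap: 0.622
gripper_force: 55.0
```

View pics/w3.png

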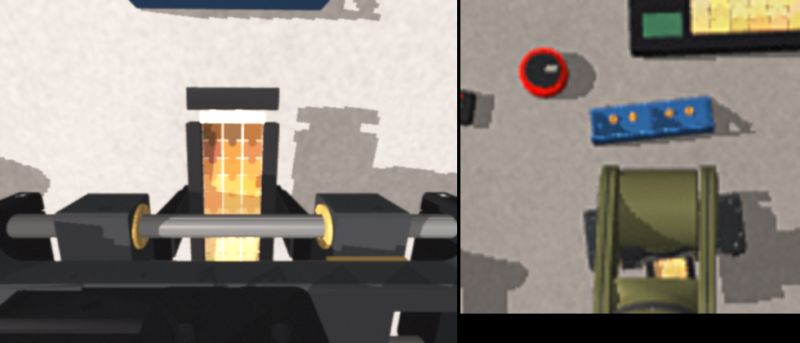

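The wrist view shows the second end standing out with its pale gap at row 117. It is now facing the stop, whose lower edge shows at the top of the picture. Pressing it home the same way.

```bash
python3 -m creep '[{"fingers":0.5,"dx":0,"dy":0,"dz":0.3,"twist":0},{"fingers":0.5,"dx":0,"dy":0,"dz":1,"twist":0},{"fingers":0.5,"dx":0,"dy":0,"dz":1.7,"twist":0},{"fingers":0.5,"dx":0.2,"dy":0,"dz":2,"twist":0},{"fingers":0.5,"dx":0.7,"dy":0,"dz":2,"twist":0},{"fingers":0.5,"dx":1.3,"dy":0,"dz":2,"twist":0},{"fingers":0.5,"dx":1.8,"dy":0,"dz":2,"twist":0},{"fingers":0.5,"dx":2.1,"dy":0,"dz":2,"twist":0},{"fingers":0.5,"dx":2.3,"dy":0,"dz":2,"twist":0},{"fingers":0.5,"dx":2.3,"dy":0,"dz":2,"twist":0},{"fingers":0.5,"dx":2.3,"dy":0,"dz":2,"twist":0}]' 55; python3 -m creep '[{"fingers":0.5,"dx":0.04,"dy":0,"dz":0,"twist":0},{"fingers":0.5,"dx":0.08,"dy":0,"dz":0,"twist":0},{"fingers":0.5,"dx":0.12,"dy":0,"dz":0,"twist":0},{"fingers":0.5,"dx":0.16,"dy":0,"dz":0,"twist":0},{"fingers":0.5,"dx":0.2,"dy":0,"dz":0,"twist":0},{"fingers":0.5,"dx":0.2,"dy":0,"dz":0,"twist":0}]'
```

```text
t: 11.93
position: [0.5679, 0.0422, 0.0102]
tcp_rot: [[0.996, 0.091, -0.001], [0.091, -0.996, -0.0], [-0.001, -0.0, -1.0]]
ft_force: [-0.1, 0.6, -1.6]
finger_gap: 0.627
gripper_force: 55.0
t: 12.43
position: [0.572, 0.0426, 0.0097]
tcp_rot: [[0.996, 0.09, -0.005], [0.09, -0.996, -0.0], [-0.005, -0.0, -1.0]]
ft_force: [-4.9, -0.6, -0.5]
finger_gap: 0.626
gripper_force: 55.0
```

```bash
python3 -m creep '[{"fingers":0.5,"dx":0.04,"dy":0,"dz":0,"twist":0},{"fingers":0.5,"dx":0.08,"dy":0,"dz":0,"twist":0},{"fingers":0.5,"dx":0.12,"dy":0,"dz":0,"twist":0},{"fingers":0.5,"dx":0.15,"dy":0,"dz":0,"twist":0},{"fingers":0.5,"dx":0.15,"dy":0,"dz":0,"twist":0}]'
```

```text
t: 12.85
position: [0.5765, 0.043, 0.0097]
tcp_rot: [[0.996, 0.09, -0.005], [0.09, -0.996, -0.0], [-0.005, -0.0, -1.0]]
ft_force: [-5.4, -0.9, -0.1]
finger_gap: 0.619
gripper_force: 55.0
```

```bash
python3 -m creep '[{"fingers":0.5,"dx":0.04,"dy":0,"dz":0,"twist":0},{"fingers":0.5,"dx":0.08,"dy":0,"dz":0,"twist":0},{"fingers":0.5,"dx":0.12,"dy":0,"dz":0,"twist":0},{"fingers":0.5,"dx":0.15,"dy":0,"dz":0,"twist":0},{"fingers":0.5,"dx":0.15,"dy":0,"dz":0,"twist":0}]'
```

```text
t: 13.27
position: [0.5773, 0.0432, 0.0087]
tcp_rot: [[0.996, 0.091, -0.014], [0.091, -0.996, -0.001], [-0.014, -0.001, -1.0]]
ft_force: [-15.6, -2.0, 5.4]
finger_gap: 0.625
gripper_force: 55.0
```

```bash
python3 -m creep '[{"fingers":0.5,"dx":0.04,"dy":0,"dz":0,"twist":0},{"fingers":0.5,"dx":0.08,"dy":0,"dz":0,"twist":0},{"fingers":0.5,"dx":0.08,"dy":0,"dz":0,"twist":0},{"fingers":0.5,"dx":0.08,"dy":0,"dz":0,"twist":0}]'
```

```text
t: 13.6
position: [0.5778, 0.0433, 0.0081]
tcp_rot: [[0.996, 0.091, -0.019], [0.091, -0.996, -0.001], [-0.019, -0.001, -1.0]]
ft_force: [-19.9, -2.8, 7.8]
finger_gap: 0.626
gripper_force: 55.0
```

```bash
python3 -m creep '[{"fingers":0.5,"dx":-0.1,"dy":0,"dz":0,"twist":0},{"fingers":0.5,"dx":-0.25,"dy":0,"dz":0,"twist":0},{"fingers":0.5,"dx":-0.7,"dy":0,"dz":-0.1,"twist":0},{"fingers":0.5,"dx":-1.3,"dy":0,"dz":-0.5,"twist":0},{"fingers":0.5,"dx":-2,"dy":0,"dz":-1.2,"twist":0},{"fingers":0.5,"dx":-2.6,"dy":0,"dz":-2,"twist":0},{"fingers":0.5,"dx":-2.9,"dy":0,"dz":-2.8,"twist":0},{"fingers":0.5,"dx":-3,"dy":0,"dz":-3.4,"twist":0},{"fingers":0.5,"dx":-3,"dy":0,"dz":-3.6,"twist":0},{"fingers":0.5,"dx":-3,"dy":0,"dz":-3.6,"twist":0}]'
python3 - <<'E'
from h import *
w=cam('wrist');t=cam('top');a=cv2.resize(w['img'][60:320,180:390],None,fx=2,fy=2,interpolation=2)
b=cv2.resize(t['img'][195:270,335:415],None,fx=3.5,fy=3.5,interpolation=2)
k=np.zeros((600,800,3),np.uint8);k[:520,:420]=a;k[:b.shape[0],430:430+b.shape[1]]=b;cv2.imwrite('pics/w4.png',k)
def px(c):
    h,s,v=[x.astype(int) for x in cv2.split(cv2.cvtColor(c['img'],cv2.COLOR_BGR2HSV))];return h,s,v
h,s,v=px(t);B=(h>80)&(h<128)&(s>60)
for T in(40,50,60,70):
  m=(v<T)|(B&(v>50));print(T,rect(t,m,375,231,.032))
print(rect(t,B&(v>60),375,231,.032))
E
```

```text
t: 14.43
position: [0.4981, 0.0355, 0.1213]
tcp_rot: [[0.996, 0.091, 0.006], [0.091, -0.996, -0.0], [0.006, 0.001, -1.0]]
ft_force: [0.1, -0.5, -1.0]
finger_gap: 0.626
gripper_force: 55.0
40 (0.474, -0.2777, [119.4, 60.8], -10.1)
50 (0.4688, -0.2768, [133.6, 62.5], -10.1)
60 (0.469, -0.2767, [135.4, 64.6], -10.4)
70 (0.4685, -0.2768, [136.4, 65.0], -10.4)
(0.4509, -0.2763, [73.5, 40.1], -9.1)
```

View pics/w4.png

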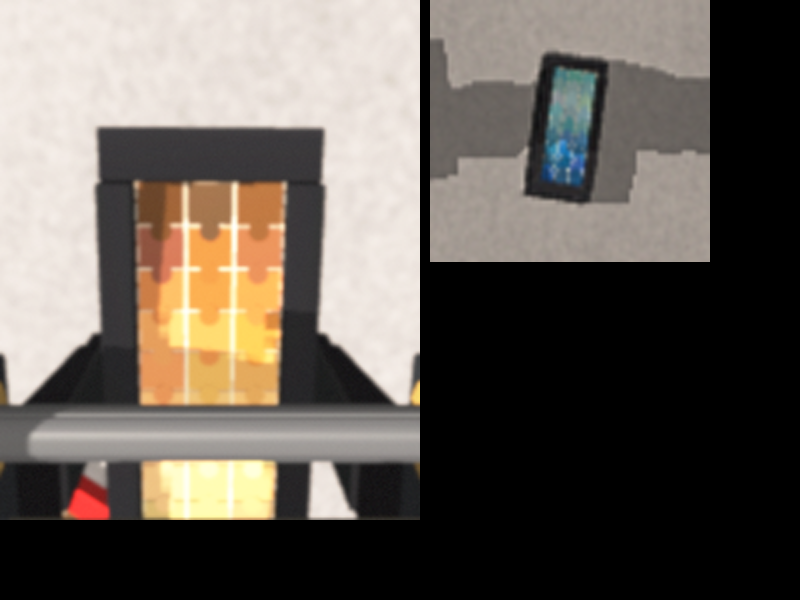

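The second rail is home: there is no pale gap at row 182 of the crop. Next I'll carry the frame beside the pile and measure the pile from the wrist.

```bash
python3 -m creep '[{"fingers":0.5,"dx":-0.1,"dy":0.2,"dz":-0.2,"twist":0.1},{"fingers":0.5,"dx":-0.4,"dy":0.7,"dz":-0.5,"twist":0.3},{"fingers":0.5,"dx":-0.9,"dy":1.5,"dz":-1,"twist":0.7},{"fingers":0.5,"dx":-1.4,"dy":2.4,"dz":-1.5,"twist":1.1},{"fingers":0.5,"dx":-1.9,"dy":3.4,"dz":-2,"twist":1.5},{"fingers":0.5,"dx":-2.4,"dy":4.4,"dz":-2.5,"twist":1.9},{"fingers":0.5,"dx":-2.9,"dy":5.3,"dz":-2.9,"twist":2.2},{"fingers":0.5,"dx":-3.2,"dy":5.9,"dz":-3.1,"twist":2.4},{"fingers":0.5,"dx":-3.4,"dy":6.2,"dz":-3.1,"twist":2.5},{"fingers":0.5,"dx":-3.4,"dy":6.2,"dz":-3.1,"twist":2.5},{"fingers":0.5,"dx":-3.4,"dy":6.2,"dz":-3.1,"twist":2.5},{"fingers":0.5,"dx":-3.4,"dy":6.2,"dz":-3.1,"twist":2.5}]'
python3 - <<'E'
from h import *
w=cam('wrist');cv2.imwrite('pics/w5.png',w['img']);cv2.imwrite('pics/w5raw.png',w['img'])
np.savez('w5.npz',**{k:w[k] for k in('R','C','fx','fy','cx','cy','img')});print(proj(w,[.4695,-.279,.032]))
E
```

```text
t: 15.53
position: [0.4111, -0.158, 0.2102]
tcp_rot: [[0.986, -0.169, -0.002], [-0.169, -0.986, 0.002], [-0.002, -0.001, -1.0]]
ft_force: [-0.6, -0.8, -1.4]
finger_gap: 0.624
gripper_force: 55.0
(np.float64(384.0153446345125), np.float64(118.38054245022562))
```

View pics/w5.png

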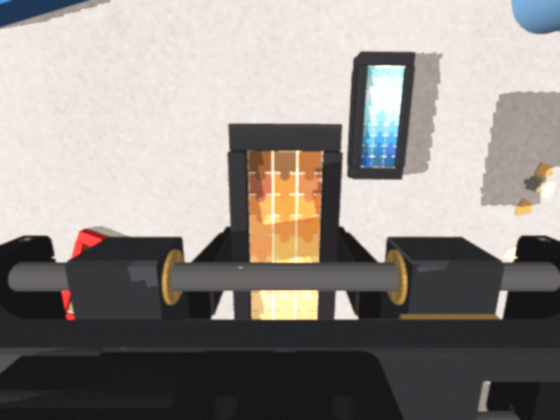

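The wrist view shows the pile whole at rows 53 to 178, cols 348 to 414, with the held frame to its left.

```bash
python3 - <<'E'
from h import *
d=np.load('w5.npz');c={k:d[k] for k in d.files};img=c['img']
h,s,v=[x.astype(int) for x in cv2.split(cv2.cvtColor(img,cv2.COLOR_BGR2HSV))]
B=(h>75)&(h<128)&(s>50)&(v>90);D=(v<75)
roi=np.zeros_like(D);roi[40:190,343:425]=1
def fine(m,z,name):
    m=m.astype(np.uint8)
    k=max(cv2.findContours(m,0,1)[0],key=cv2.contourArea).reshape(-1,2)
    k=np.array(k,float);P=np.array([ray(c,a,b,z)[:2] for a,b in k],np.float32)
    (x,y),sz,a=cv2.minAreaRect(P*1000)
    print(name,round(x,1),round(y,1),np.round(sz,1),round(a,1));return P
pic=cv2.morphologyEx(((B|(v>215)&(s>8)))[:].astype(np.uint8),2,np.ones((3,3)))
P=fine(comp(B&roi,385,117),.032,'pic')
Q=fine(comp((D|B)&roi,380,115),.032,'outer')
# right edge line and ends
F=comp((D|B)&roi,380,115)
r=np.array([(np.where(F[y])[0].max()+.5,y) for y in range(62,170)])
R=np.array([ray(c,a,b,.032)[:2] for a,b in r],np.float32)
vx,vy,x0,y0=cv2.fitLine(R,cv2.DIST_HUBER,0,.01,.01).ravel();sg=np.sign(vx);vx*=sg;vy*=sg
th=np.degrees(np.arctan2(vy,vx));ex=np.array([vx,vy]);ey=np.array([-vy,vx])
xs=range(360,405)
tp=np.array([ray(c,x,np.where(F[:,x])[0].min()-.5,.032)[:2] for x in xs])@ex
bt=np.array([ray(c,x,np.where(F[:,x])[0].max()+.5,.032)[:2] for x in xs])@ex
print('ang',th,'top',np.median(tp),tp.std(),'bot',np.median(bt),bt.std(),'len',np.median(tp)-np.median(bt))
cen=ex*(np.median(tp)+np.median(bt))/2+ey*(np.array([x0,y0])@ey+.030);print('centre',cen, 'by right edge + 30')
l=np.array([(np.where(F[y])[0].min()-.5,y) for y in range(62,170)]);
for z in(.032,0):print('left edge dist',z,np.median(np.array([ray(c,a,b,z)[:2] for a,b in l])@ey)-np.array([x0,y0])@ey)
# held frame outer end in tool coords
o=sensors.get_obs();z=o['position'][2]-.0053+.016
G=(D);e=[(x,np.where(G[100:150,x])[0].min()+99.5) for x in range(240,332)]
E=np.array([ray(c,a,b,z)[:2] for a,b in e],np.float32);E2=(E-o['position'][:2])@o['tcp_rot'][:2,:2]
print('held end in tool x',np.median(E2[:,0]),'slope deg',np.degrees(np.polyfit(E2[:,1],E2[:,0],1)[0]),'y range',E2[:,1].min(),E2[:,1].max(),o['position'])
for y in(132,140):
    k=np.where(D[y,200:343])[0]+200;print([ ((ray(c,u,y,z)[:2]-o['position'][:2])@o['tcp_rot'][:2,:2]).round(4).tolist() for u in(k.min()-.5,k.max()+.5)])
E
```

```text
pic 453.5 -273.1 [40.5 73.7] 79.4
outer 470.9 -273.9 [ 63.9 131.2] 79.8
ang -10.550965 top 0.5789733584222144 0.0002572768971359782 bot 0.44719634368346245 0.004572324848630128 len 0.13177701473875197
centre [ 0.47062219 -0.27535212] by right edge + 30
left edge dist 0.032 0.06332617290753817
left edge dist 0 0.056714601937719766
held end in tool x 0.06853425203728619 slope deg -0.6751433870629651 y range -0.022152896091056546 0.023792090678180926 [ 0.41130755 -0.15782166  0.21041643]
[[0.0649, -0.0276], [0.0648, 0.0282]]
[[0.061, -0.0273], [0.0608, 0.0284]]
```

```bash
python3 -m creep '[{"fingers":0.5,"dx":0.2,"dy":0.3,"dz":0,"twist":0},{"fingers":0.5,"dx":0.6,"dy":0.9,"dz":0,"twist":0},{"fingers":0.5,"dx":1.2,"dy":1.7,"dz":0.2,"twist":0},{"fingers":0.5,"dx":1.8,"dy":2.5,"dz":0.6,"twist":0},{"fingers":0.5,"dx":2.3,"dy":3.2,"dz":1.2,"twist":0.1},{"fingers":0.5,"dx":2.55,"dy":3.6,"dz":2,"twist":0.1},{"fingers":0.5,"dx":2.55,"dy":3.6,"dz":2.9,"twist":0.1},{"fingers":0.5,"dx":2.55,"dy":3.6,"dz":3.8,"twist":0.1},{"fingers":0.5,"dx":2.55,"dy":3.6,"dz":4.5,"twist":0.1},{"fingers":0.5,"dx":2.55,"dy":3.6,"dz":4.9,"twist":0.1},{"fingers":0.5,"dx":2.55,"dy":3.6,"dz":5.1,"twist":0.1},{"fingers":0.5,"dx":2.55,"dy":3.6,"dz":5.2,"twist":0.1},{"fingers":0.5,"dx":2.55,"dy":3.6,"dz":5.2,"twist":0.1},{"fingers":0.5,"dx":2.55,"dy":3.6,"dz":5.2,"twist":0.1}]'
python3 - <<'E'
from h import *
o=sensors.get_obs();print(o['position'],np.degrees(np.arctan2(o['tcp_rot'][1][0],o['tcp_rot'][0][0])))
w=cam('wrist');s=cam('side');t=cam('top')
k=np.zeros((600,800,3),np.uint8);k[:420,:500]=w['img'][:,30:530]
u,v=map(int,proj(s,[.47,-.278,.03]));k[:297,503:800]=cv2.resize(s['img'][v-37:v+37,u-37:u+37],(297,297),interpolation=2)
u,v=map(int,proj(t,[.47,-.278,.03]));k[300:597,503:800]=cv2.resize(t['img'][v-37:v+37,u-37:u+37],(297,297),interpolation=2)
cv2.imwrite('pics/w6.png',k)
E
```

```text
t: 16.75
position: [0.4695, -0.2789, 0.0571]
tcp_rot: [[0.984, -0.18, 0.002], [-0.18, -0.984, -0.002], [0.002, 0.001, -1.0]]
ft_force: [0.6, -0.2, -1.8]
finger_gap: 0.625
gripper_force: 55.0
[ 0.46948742 -0.27893722  0.05710278] -10.377961122707887
```

View pics/w6.png

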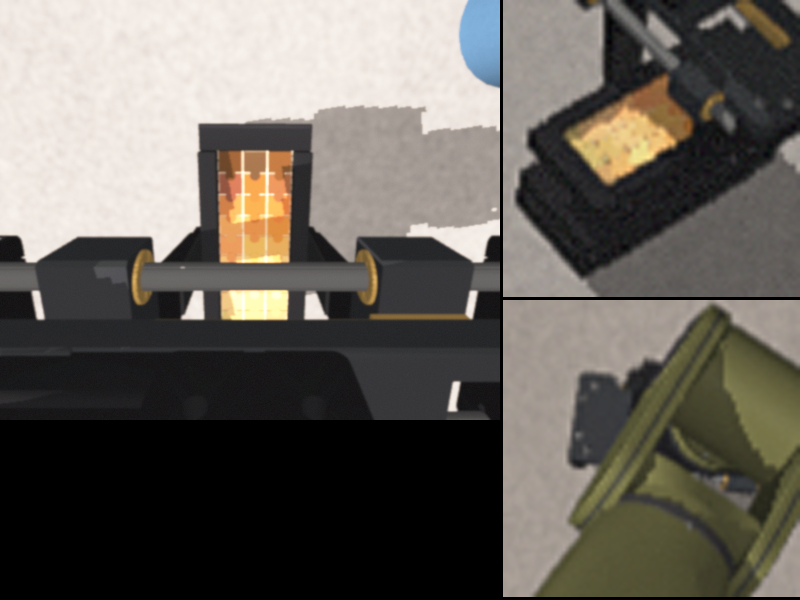

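The wrist view shows the pile fully hidden under the frame, and the side view shows the frame just above and parallel to it. I'll lower it with a small correction.

```bash
python3 -m creep '[{"fingers":0.5,"dx":-0.04,"dy":-0.03,"dz":0.1,"twist":0},{"fingers":0.5,"dx":-0.04,"dy":-0.03,"dz":0.25,"twist":0},{"fingers":0.5,"dx":-0.04,"dy":-0.03,"dz":0.4,"twist":0},{"fingers":0.5,"dx":-0.04,"dy":-0.03,"dz":0.5,"twist":0},{"fingers":0.5,"dx":-0.04,"dy":-0.03,"dz":0.55,"twist":0},{"fingers":0.5,"dx":-0.04,"dy":-0.03,"dz":0.6,"twist":0},{"fingers":0.5,"dx":-0.04,"dy":-0.03,"dz":0.6,"twist":0},{"fingers":0.5,"dx":-0.04,"dy":-0.03,"dz":0.6,"twist":0}]'
```

```text
t: 17.57
position: [0.4675, -0.2773, 0.0376]
tcp_rot: [[0.984, -0.181, -0.0], [-0.181, -0.984, -0.0], [-0.0, 0.0, -1.0]]
ft_force: [-0.2, -0.3, -1.3]
finger_gap: 0.626
gripper_force: 55.0
```

```bash
python3 -m creep '[{"fingers":0.5,"dx":0,"dy":0,"dz":0.03,"twist":0},{"fingers":0.5,"dx":0,"dy":0,"dz":0.06,"twist":0},{"fingers":0.5,"dx":0,"dy":0,"dz":0.06,"twist":0},{"fingers":0.5,"dx":0,"dy":0,"dz":0.06,"twist":0}]'
```

```text
t: 17.9
position: [0.4678, -0.2775, 0.0369]
tcp_rot: [[0.984, -0.18, 0.0], [-0.18, -0.984, -0.0], [0.0, 0.0, -1.0]]
ft_force: [-2.0, 1.8, 5.4]
finger_gap: 0.626
gripper_force: 55.0
```

Contact. Release, rise and look.

```bash
python3 -m creep '[{"fingers":0.66,"dx":0,"dy":0,"dz":0.04,"twist":0},{"fingers":0.75,"dx":0,"dy":0,"dz":0.04,"twist":0},{"fingers":0.85,"dx":0,"dy":0,"dz":0.04,"twist":0},{"fingers":0.85,"dx":0,"dy":0,"dz":0.04,"twist":0},{"fingers":0.85,"dx":0,"dy":0,"dz":0.04,"twist":0},{"fingers":0.85,"dx":0,"dy":0,"dz":-0.2,"twist":0},{"fingers":0.85,"dx":0,"dy":0,"dz":-0.6,"twist":0},{"fingers":0.85,"dx":0,"dy":0,"dz":-1.3,"twist":0},{"fingers":0.85,"dx":0,"dy":0,"dz":-2.2,"twist":0},{"fingers":0.85,"dx":0,"dy":0,"dz":-3.2,"twist":0},{"fingers":0.85,"dx":-0.6,"dy":-0.8,"dz":-4,"twist":0},{"fingers":0.85,"dx":-1.2,"dy":-1.6,"dz":-5,"twist":0},{"fingers":0.85,"dx":-2,"dy":-2.4,"dz":-6,"twist":0},{"fingers":0.85,"dx":-2.5,"dy":-3.6,"dz":-6,"twist":0},{"fingers":0.85,"dx":-2.5,"dy":-3.6,"dz":-6,"twist":0},{"fingers":0.85,"dx":-2.5,"dy":-3.6,"dz":-6,"twist":0},{"fingers":0.85,"dx":-2.5,"dy":-3.6,"dz":-6,"twist":0}]'
python3 - <<'E'
from h import *
w=cam('wrist');s=cam('side');t=cam('top')
k=np.zeros((600,800,3),np.uint8)
u,v=map(int,proj(w,[.47,-.278,.048]));v=max(v,80);k[:480,:400]=cv2.resize(w['img'][v-78:v+78,u-65:u+65],(400,480),interpolation=2)
u,v=map(int,proj(s,[.47,-.278,.03]));k[:297,403:800]=cv2.resize(s['img'][v-37:v+37,u-49:u+50],(397,297),interpolation=2)
u,v=map(int,proj(t,[.47,-.278,.03]));k[300:597,503:800]=cv2.resize(t['img'][v-37:v+37,u-37:u+37],(297,297),interpolation=2)
cv2.imwrite('pics/w7.png',k)
E
```

```text
t: 19.32
position: [0.4133, -0.1576, 0.2167]
tcp_rot: [[0.984, -0.18, 0.001], [-0.18, -0.984, -0.001], [0.002, 0.001, -1.0]]
ft_force: [-0.5, -0.8, 0.2]
finger_gap: 0.85
gripper_force: 0.0
```

View pics/w7.png

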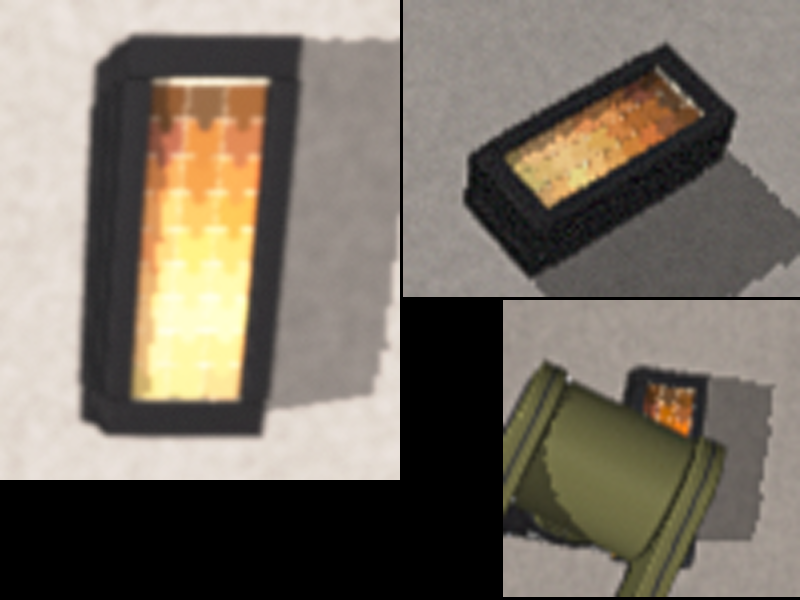

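The frame sits squarely on the pile. A thin pale line shows at the far rail (wrist crop row 82; side view (685,88)), so I'll measure whether that rail is fully home.

```bash
python3 - <<'E'
from h import *
w=cam('wrist');g=w['img'].astype(int)
u0,v0=proj(w,[.47,-.278,.048]);print(u0,v0)
d=np.array([np.cos(np.radians(-10.4)),np.sin(np.radians(-10.4))]);e=np.array([-d[1],d[0]])
for name,rg in(('far',np.arange(.04,.08,.0015)),('near',np.arange(-.08,-.04,.0015))):
    print(name)
    for s in rg:
        c=[]
        for q in(-.012,-.006,0,.006,.012):
            p=np.array([.47,-.278])+d*s+e*q;u,v=proj(w,[*p,.048]);c.append(cv2.getRectSubPix(w['img'],(1,1),(float(u),float(v)))[0,0])
        print(round(s*1000,1),round(v,1),np.mean(c,0).astype(int).tolist())
E
```

```text
385.1072981688249 118.4905625299551
far
40.0 78.4 [107, 149, 203]
41.5 76.8 [89, 129, 180]
43.0 75.3 [71, 113, 167]
44.5 73.7 [69, 111, 165]
46.0 72.1 [69, 111, 165]
47.5 70.6 [69, 111, 165]
49.0 69.0 [73, 114, 168]
50.5 67.4 [130, 166, 206]
52.0 65.9 [179, 209, 227]
53.5 64.3 [93, 104, 114]
55.0 62.7 [54, 53, 56]
56.5 61.1 [53, 51, 54]
58.0 59.5 [53, 51, 54]
59.5 57.9 [53, 51, 54]
61.0 56.3 [53, 51, 53]
62.5 54.7 [53, 52, 54]
64.0 53.1 [57, 55, 57]
65.5 51.5 [93, 94, 99]
67.0 49.9 [170, 178, 189]
68.5 48.3 [211, 219, 228]
70.0 46.6 [215, 222, 231]
71.5 45.0 [214, 222, 230]
73.0 43.4 [214, 221, 230]
74.5 41.8 [215, 222, 230]
76.0 40.1 [214, 221, 230]
77.5 38.5 [212, 220, 228]
79.0 36.8 [211, 219, 228]
near
-80.0 192.2 [213, 221, 229]
-78.5 190.8 [212, 220, 228]
-77.0 189.5 [212, 220, 229]
-75.5 188.2 [213, 220, 229]
-74.0 186.9 [213, 221, 230]
-72.5 185.6 [214, 221, 230]
-71.0 184.3 [209, 218, 227]
-69.5 183.0 [182, 189, 201]
-68.0 181.6 [108, 112, 119]
-66.5 180.3 [59, 58, 61]
-65.0 179.0 [49, 47, 50]
-63.5 177.6 [49, 48, 49]
-62.0 176.3 [50, 48, 50]
-60.5 175.0 [50, 48, 50]
-59.0 173.6 [50, 49, 51]
-57.5 172.3 [53, 53, 56]
-56.0 170.9 [78, 94, 104]
-54.5 169.6 [138, 185, 207]
-53.0 168.2 [166, 234, 250]
-51.5 166.9 [164, 241, 253]
-50.0 165.5 [164, 241, 254]
-48.5 164.2 [164, 242, 254]
-47.0 162.8 [164, 243, 253]
-45.5 161.4 [167, 245, 254]
-44.0 160.1 [176, 247, 254]
-42.5 158.7 [186, 249, 255]
-41.0 157.3 [180, 249, 255]
```

```bash
python3 - <<'E'
from h import *
from scipy.ndimage import map_coordinates as mc
def prof(c,cx,cy,ang,z,qs,label):
    a=np.radians(ang);d=np.array([np.cos(a),np.sin(a)]);e=np.array([-d[1],d[0]]);s=np.arange(-.085,.085,.0005)
    G=c['img'].astype(float).min(2);L=[]
    for q in qs:
        P=[proj(c,[*(np.array([cx,cy])+d*t+e*q),z]) for t in s];L.append(mc(G,[[p[1] for p in P],[p[0] for p in P]],order=1))
    p=np.mean(L,0);k=np.where(np.diff((p>100).astype(int)))[0];print(label,[(round(s[i]*1000+.25,1),'up' if p[i+1]>p[i] else 'dn') for i in k])
    return s,p
t=np.load('w5.npz');c5={k:t[k] for k in t.files}
c1=dict(c5);c1['img']=cv2.imread('pics/w1.png');c1['C']=np.array([.38078195,.30010175,.384683]);c1['R']=np.array([[.292,.929,.226],[.956,-.284,-.069],[0,.236,-.972]])
Q=np.arange(-.012,.013,.004);S=(-.0255,-.0245)
w=cam('wrist')
prof(c1,.443,.2826,-17.7,.016,Q,'start mid');prof(c1,.443,.2826,-17.7,.016,(.0255,),'start side')
prof(c5,.4706,-.277,-10.4,.032,Q,'pile mid')
prof(w,.4695,-.278,-10.4,.048,Q,'done mid')
for q in(-.026,-.024,.024,.026):prof(w,.4695,-.278,-10.4,.048,(q,),'done side%g'%q)
for n in('side','top'):
    c=cam(n);prof(c,.4695,-.278,-10.4,.048,Q,n)
E
```

```text
start mid [(np.float64(-74.8), 'dn'), (np.float64(-61.7), 'up'), (np.float64(-52.2), 'dn'), (np.float64(4.8), 'up'), (np.float64(63.3), 'dn'), (np.float64(74.8), 'up')]
start side [(np.float64(-73.8), 'dn'), (np.float64(-61.2), 'up'), (np.float64(-53.2), 'dn'), (np.float64(53.8), 'up'), (np.float64(58.8), 'dn'), (np.float64(74.8), 'up')]
pile mid [(np.float64(-67.2), 'dn'), (np.float64(-54.7), 'up'), (np.float64(-52.2), 'dn'), (np.float64(-43.7), 'up'), (np.float64(-39.7), 'dn'), (np.float64(-32.2), 'up'), (np.float64(54.3), 'dn'), (np.float64(66.3), 'up')]
done mid [(np.float64(-67.2), 'dn'), (np.float64(-54.7), 'up'), (np.float64(19.3), 'dn'), (np.float64(27.3), 'up'), (np.float64(30.8), 'dn'), (np.float64(39.8), 'up'), (np.float64(41.3), 'dn'), (np.float64(50.3), 'up'), (np.float64(53.8), 'dn'), (np.float64(66.3), 'up')]
done side-0.026 [(np.float64(-67.2), 'dn'), (np.float64(66.3), 'up')]
done side-0.024 [(np.float64(-67.2), 'dn'), (np.float64(66.3), 'up')]
done side0.024 [(np.float64(-67.2), 'dn'), (np.float64(66.3), 'up')]
done side0.026 [(np.float64(-67.2), 'dn'), (np.float64(66.3), 'up')]
side [(np.float64(-52.7), 'up'), (np.float64(-12.7), 'dn'), (np.float64(49.3), 'up'), (np.float64(50.8), 'dn'), (np.float64(66.8), 'up')]
top [(np.float64(67.8), 'up')]
```

The length profile of the finished frame (133.5 mm as measured) matches the pile frame exactly. The side rails show no gap, so both rails are home, and the pale line is the picture's own border. The frame lies within about 1 mm of the pile along its length, so I'm handing in.

```bash
python3 -c "
from workcell import env
print(env.job_done())"
```

```text
the job is handed in; nothing more can be done
None
```

I pressed both end rails home against the stop, one after the other, laid the frame picture up and squarely on the pile, and handed the job in at about 20 s of the 61 s allowed.

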